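Find the heavy side of a flywheel and hold it down

TASK

The compressor flywheel on the balancing stand has a heavy side that cannot be seen. Turn the wheel by hand and let it settle to find out which side is heavy (its bearings drag, so it sticks short of the bottom), then turn the heavy side straight down and finish while still gripping the rim to hold it there. Leave the oil bottle, the tumbler and the screwdriver where they are.

Things in the scene. Friction and masses are not known exactly. Their poses are not given: they have to be found in the camera images.
- rim: Dark-painted aluminium wheel, 150 mm across, 22 mm thick, upright on a level axle; hub boss 40 mm across, 40 mm long. Origin: its centre, 130 mm above the work surface; x along the axle, frame turns with the wheel; a white chalk line marks its +z edge. Neither line, black spots nor frame tells the heavy side. Pinch the rim across its faces from above; it turns if the fingers follow the circle.
- axle (a joint): Turning angle of the wheel in rad, no end stops, growing right-handed about rim's x. Its zero is arbitrary: one untold value (give or take whole turns) is heavy side down, and it is at least 0.9 rad away before the wheel is first let go. Resting angles that the wheel creeps to from either side lie symmetrically about heavy side down: halfway between them is the answer.
- bearing (a point): Centre of the axle, which does not turn with the wheel. The bearings drag: let go, the wheel creeps heavy side downward for about 2 s and stops 0.35 to 0.62 rad short of the bottom, equally from either side (the amount changes each time). Let go nearer the bottom than that, or equally near to heavy side straight up, it stays where it is.
- core (a point): A point buried in the axle, turning with the wheel, 0.05 mm from the axle's centre line towards the heavy side: only for the judging, far too near the centre to be seen or read from its pose; the directions of its axes say nothing of the heavy side.
- stand_foot (a point): Balancing stand, fixed: base plate 150 mm (x, along the axle) by 120 mm, 12 mm thick; two uprights 24 mm wide, 12 mm thick, 42 mm either side of the wheel's mid-plane, ending in bearing housings 32 mm across about the axle. Point under the base, straight below the wheel's centre.
- oil_center (a point): Yellow oil bottle, 56 mm in diameter, 120 mm high, standing; point at its centre. Leave alone.
- tumbler_center (a point): Steel tumbler, 72 mm in diameter, 85 mm high, standing; point at its centre. Leave alone.
- driver_grip (a point): Screwdriver lying on the work surface beyond the stand; point in its handle. Leave alone.
There are look-alikes about, which are no part of the job. What is shaped like the part that bears rim but orange or turquoise is not meant.

How it is judged:
By the outcome, as a careful person would: the job done as asked, in the order asked, and still so for the second after the job is handed in, while the arm keeps its last pose, push and grip.
It also fails if it takes over 58 s, if anything falls off the work surface, if the arm or the gripper's body presses on something with over 40 N, if the wrist force passes 120 N, or if a joint passes its speed limit or range.

ROBOT

A 7-joint arm with a two-finger parallel gripper is mounted at the origin on the work surface. World frame = base frame: x ahead of the robot, y to its left, z up, the work surface at z = 0. Lengths are in m, angles in rad, forces in N, time in s.
With the tool pointing down it reaches from about 0.425 to 0.95 m from the base axis. Payload 4.7 kg.
Tool frame: the origin (TCP) lies at the very end of the fingers, on their centre line; the grasp point (between the pads) lies 19 mm behind it; z points along the fingers, y is the direction in which the jaws open and shut (so a half turn about z gives the same grasp; the last joint's range is limited). The gripper opens to 87 mm and grips with 3 to 60 N. Pads are 19 mm wide; open, the fingers measure 117 mm over their backs; the gripper's body (75 mm by 190 mm) begins 51 mm behind the grasp point.
Start: joints at [1.297, 0.469, -0.049, 1.532, 0.024, 1.141, -0.082], TCP at [0.164, -0.655, 0.223] pointing down, gripper open.
Joint ranges: [-2.59, 2.59], [-0.33, 1.99], [-1.39, 1.29], [0.1, 2.45], [-1.04, 4.18], [0.21, 1.99], [-2.66, 2.66]. Speed limits (rad/s): [2.57, 2.57, 3.14, 3.14, 3.14, 3.14, 3.14].

INTERFACE

Orientations are given as a unit quaternion [w, x, y, z].
In Python, from bench import robot gives the robot as it stands. Calls block until the motion is done:
- robot.move_to(position, orientation): joint-space move of the TCP to a pose.
- robot.servo_line(position, frame=None, max_speed=0.15): straight line of the TCP; frame=None keeps the orientation; max_speed is the mean speed in m/s.
- robot.move_joints(angles): joint-space move.
- robot.move_gripper(opening, strength=None): finger opening in m; strength is the grip in N (None keeps the last); returns when the fingers have stopped.
- robot.hold(seconds).
- robot.ik(position, orientation): joint angles nearest the present ones, or None.
- robot.snapshot(name): name is "side" or "top"; returns a dict with "frame" (400x640x3 uint8, blue, green, red), "camera_matrix" (3x3 intrinsics, pixels), "rvec" (rotation vector, rad) and "tvec" (3), from world to camera coordinates, as OpenCV has them. Camera axes: x right, y down, z forward; pixel columns grow to the right and rows downward; lengths in m; the calibration is good to about 2 mm. A picture is of the moment at which its call begins. There is no depth.
A pose or a line that the arm cannot do raises robot.Unreachable and nothing moves.
- robot.job_done(): hands the job in, once; it reports no verdict.
Trained networks look in the newest picture that a camera, given by its name, has taken for a name from the list of things; names that differ only in an ending like _2 or _b are one class to them, and where a whole thing is asked for, a point or a joint stands for the part that bears it (a point fixed in the world has none). Each returns a list of dicts, best first, with "confidence" (0 to 1); they miss things now and then, are a little off and sometimes report something else, mostly with a low value. They report only what shows in the picture. A call takes as long as a camera call. They do not tell look-alikes from the thing itself.
- robot.boxes_of(target, camera): "bbox" ([centre column, centre row, width, height] in pixels, round what is visible of it).
- robot.regions_of(target, camera): "region" (400x640 bool, what is visible of it) and "bbox" ([centre column, centre row, width, height] in pixels, round what is visible of it).
- robot.tip_of(target, camera): "at" ([row, column] in pixels: a listed point, or the origin of a listed thing).
Readings, each from a call of its own:
- robot.current_t(): time.
- robot.current_joint_pos(): joint angles.
- robot.current_qd(): joint speeds.
- robot.current_effort(): joint torques, N m.
- robot.current_tcp_pos(): TCP position.
- robot.current_eef_rot(): TCP orientation.
- robot.current_ft_force(): force on the tool from outside, world axes, zero at the start.
- robot.current_moment(): the same for the moment, N m.
- robot.current_width(): finger opening in m.
Only numpy, scipy, OpenCV 4.12 (cv2) and the standard library are available. Lean on these libraries where they do the work, as an engineer would, in place of code of your own. Each camera call takes 0.05 s, during which the arm holds its last target. There are 200 camera calls.

## Working session

There is one attempt and no reset: what is moved stays moved. The work goes in short steps, each a Python script; the robot and the scene stay as the last script left them, time stands still between calls to the robot, and variables do not carry over. Pictures are saved under pics/ and viewed, about 8 in all and at most 12, crops included, and the job is handed in when it is done.

```bash
mkdir -p pics; ls
python3 - <<'E'
from bench import robot
import cv2,numpy as np
ims=[]
for c in ("side","top"):
    s=robot.snapshot(c); cv2.imwrite(f"pics/{c}0.png",s["frame"])
    R=cv2.Rodrigues(np.array(s["rvec"],float))[0]
    print(c,np.round(-R.T@np.ravel(s["tvec"]),3),np.round(R[2],2),np.round(s["camera_matrix"],0).tolist())
    for n in ("rim","bearing","stand_foot","oil_center","tumbler_center","driver_grip"):
        print(n,[(np.round(d["at"],1).tolist(),round(d["confidence"],2)) for d in robot.tip_of(n,c)])
    print([(np.round(d["bbox"]).tolist(),round(d["confidence"],2)) for d in robot.boxes_of("rim",c)])
print(robot.current_t(), robot.current_eef_rot())
E
```

```text
pics
side [0.389 0.837 0.91 ] [ 0.17 -0.69 -0.71] [[485.0, 0.0, 322.0], [0.0, 485.0, 200.0], [0.0, 0.0, 1.0]]
rim [([192.4, 222.6], 0.88), ([162.7, 416.1], 0.8)]
bearing [([145.7, 329.7], 0.87), ([163.0, 420.9], 0.69), ([190.5, 221.4], 0.66)]
stand_foot [([183.6, 330.1], 0.94), ([199.6, 410.6], 0.79), ([227.3, 230.8], 0.63), ([147.1, 331.1], 0.5)]
oil_center [([146.5, 326.8], 0.66), ([129.2, 360.4], 0.63)]
tumbler_center [([224.7, 294.8], 0.77)]
driver_grip [([144.7, 332.1], 0.73), ([158.2, 303.2], 0.61)]
[([223.0, 192.0, 37.0, 66.0], 0.87), ([328.0, 147.0, 43.0, 58.0], 0.6), ([416.0, 162.0, 18.0, 63.0], 0.56)]
top [0.477 0.04  1.178] [ 0.09  0.01 -1.  ] [[435.0, 0.0, 318.0], [0.0, 435.0, 191.0], [0.0, 0.0, 1.0]]
rim [([181.9, 384.6], 0.87), ([93.1, 300.7], 0.79), ([272.0, 380.1], 0.56), ([170.9, 307.2], 0.19)]
bearing [([97.9, 298.1], 0.83), ([179.7, 384.7], 0.62), ([272.4, 382.7], 0.61)]
stand_foot [([186.4, 375.7], 0.69), ([114.0, 302.1], 0.58)]
oil_center [([206.8, 452.9], 0.74)]
tumbler_center [([173.2, 307.8], 0.76)]
driver_grip [([148.7, 414.0], 0.66)]
[([387.0, 181.0, 62.0, 27.0], 0.69), ([384.0, 275.0, 62.0, 22.0], 0.68), ([299.0, 97.0, 61.0, 27.0], 0.63)]
0.8 [5.72238882e-05 9.92520723e-01 1.22076245e-01 3.43465770e-05]
```

View pics/side0.png

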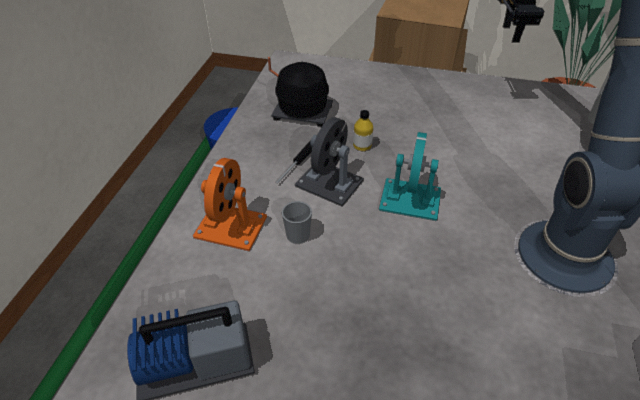

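View pics/top0.png

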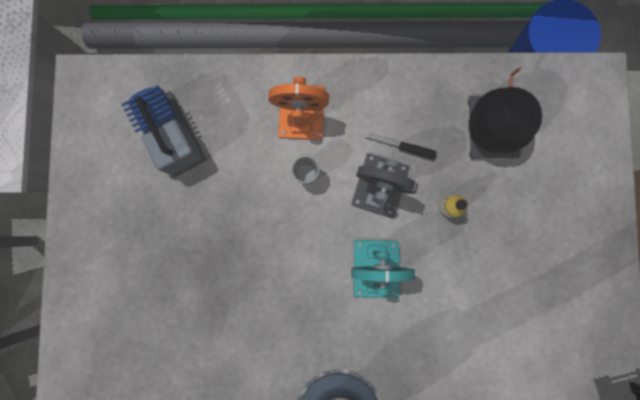

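```bash
cat > h.py <<'E'
import numpy as np, cv2
from bench import robot
def cam(s):
    R=cv2.Rodrigues(np.array(s["rvec"],float))[0]; t=np.ravel(s["tvec"]); K=np.array(s["camera_matrix"],float)
    return K,R,t,K@np.c_[R,t]
def proj(P,X):
    X=np.atleast_2d(X); q=np.c_[X,np.ones(len(X))]@P.T; return q[:,:2]/q[:,2:]
E
python3 - <<'E'
from h import *
S={c:robot.snapshot(c) for c in("side","top")}
P={c:cam(S[c])[3] for c in S}
for n,a,b in (("rim",(329.7,145.7),(384.7,180.8)),("foot",(330.1,183.6),(375.7,186.4)),("oil",(360.4,129.2),(452.9,206.8)),("tum",(294.8,224.7),(307.8,173.2)),("turq",(416.1,162.7),(380.1,272))):
    X=cv2.triangulatePoints(P["side"],P["top"],np.array(a,float).reshape(2,1),np.array(b,float).reshape(2,1)); X=X[:3,0]/X[3,0]
    print(n,np.round(X,3),np.round(proj(P["side"],X)-a,1),np.round(proj(P["top"],X)-b,1))
def crop(f,x,y,w,h,k): return cv2.resize(f[y:y+h,x:x+w],None,fx=k,fy=k,interpolation=cv2.INTER_CUBIC)
a=crop(S["side"]["frame"],290,105,80,100,6); b=crop(S["top"]["frame"],345,145,80,75,4)
im=np.zeros((600,800,3),np.uint8); im[:600,:480]=a; im[:300,480:800]=b
cv2.imwrite("pics/crop1.png",im); print(robot.current_t())
E
```

```text
rim [ 0.597 -0.108  0.134] [[0.4 0. ]] [[-0.1 -0.5]]
foot [ 0.594 -0.101  0.009] [[-0.1 -0. ]] [[0.  0.2]]
oil [ 0.543 -0.291  0.062] [[1.7 0.2]] [[-0.3 -2.4]]
tum [0.635 0.083 0.029] [[2.2 0.3]] [[-0.4 -2.5]]
turq [ 0.378 -0.095  0.132] [[-0.1 -0. ]] [[0.  0.1]]
0.9
```

View pics/crop1.png

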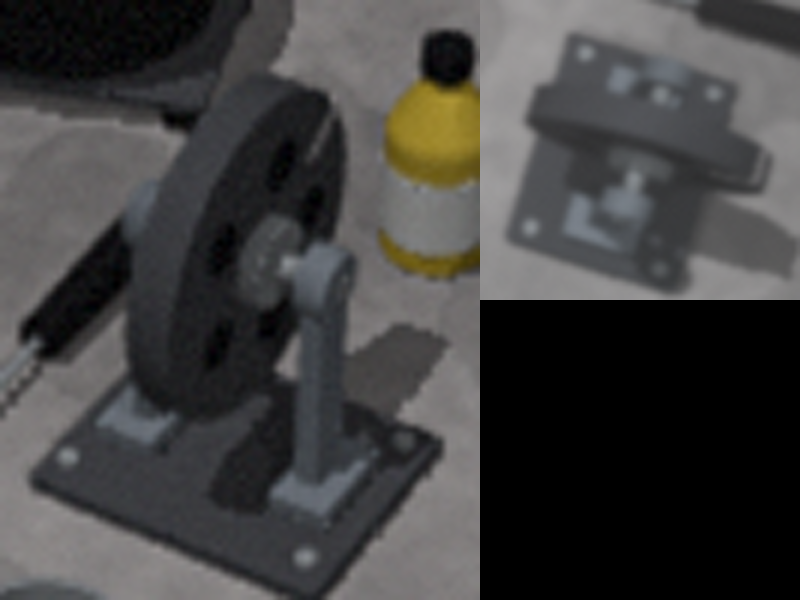

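The dark-grey stand is the one meant: its wheel centre is at side (330,146) and top (385,181). The orange (222,192 side) and turquoise (416,163 side) stands are decoys. The chalk line shows on the near face at about side (343,128) and top (416,186). Next I fit the stand pose and build an angle reader.

```bash
cat >> h.py <<'E'
import json,os
if os.path.exists("fit.json"): XC,YC,YAW,ZC=json.load(open("fit.json"))
def wheel(a,r,ax):  # a: angle right-handed about axle dir, 0=up; ax offset along axle
    ex=np.array([np.cos(YAW),np.sin(YAW),0]); ez=np.array([0,0,1.]); ey=np.cross(ez,ex)
    a=np.asarray(a)[...,None]; return np.array([XC,YC,ZC])+ax*ex+np.asarray(r)[...,None]*(np.cos(a)*ez-np.sin(a)*ey)
def samp(im,P,X):
    uv=proj(P,X.reshape(-1,3)).astype(np.float32).reshape(*X.shape[:-1],2)
    return cv2.remap(im,uv[...,0],uv[...,1],cv2.INTER_LINEAR)
A=np.radians(np.arange(0,360,1.))
def polar(s,rs,ax):
    g=cv2.cvtColor(s["frame"],cv2.COLOR_BGR2GRAY).astype(np.float32); P=cam(s)[3]
    return np.array([samp(g,P,wheel(A,np.full(A.shape,r),ax)) for r in rs])
def chalk():
    s=robot.snapshot("side"); t=robot.snapshot("top")
    f=polar(s,np.arange(.058,.074,.002),-.011).mean(0)
    c=np.array([polar(t,[.0755],x)[0] for x in np.arange(-.009,.01,.003)]).mean(0)
    return f,c,s,t
def peaks(v,n=3):
    b=cv2.GaussianBlur(np.r_[v,v,v].reshape(1,-1),(0,0),2)-cv2.GaussianBlur(np.r_[v,v,v].reshape(1,-1),(0,0),12)
    b=b[0,360:720]; m=[i for i in range(360) if b[i]>=b[i-1] and b[i]>b[(i+1)%360]]
    m=sorted(m,key=lambda i:-b[i])[:n]; return [(i,round(float(b[i]),1)) for i in m]
E
python3 - <<'E'
from h import *
from scipy.optimize import least_squares
S={c:robot.snapshot(c) for c in("side","top")}; P={c:cam(S[c])[3] for c in S}
obs={"side":[((-1,1),(295.3,185)),((-1,-1),(342.5,205)),((1,-1),(363.3,178.3))],
"top":[((1,1),(367.5,153.75)),((1,-1),(408.75,166.25)),((-1,-1),(396.25,217.5)),((-1,1),(352,205))]}
def res(p):
    x,y,w=p; r=[]
    for c in obs:
        for (i,j),uv in obs[c]:
            l=np.array([.075*i,.06*j]); X=[x+np.cos(w)*l[0]-np.sin(w)*l[1],y+np.sin(w)*l[0]+np.cos(w)*l[1],.012]
            r+=list(proj(P[c],X)[0]-uv)
    return np.array(r)
q=None
for w0 in(-.3,):
    q=least_squares(res,[.597,-.105,w0]); print(np.round(q.x,4),np.round(q.fun,1))
json.dump([*q.x,.13],open("fit.json","w"))
import h; h.XC,h.YC,h.YAW,h.ZC=[*q.x,.13]
f,c,s,t=chalk(); print("face",peaks(f),"cyl",peaks(c)); 
ov=[]
for n,sn in(("side",s),("top",t)):
    k=6 if n=="side" else 4; x0,y0,w,hh=(290,105,80,100) if n=="side" else (345,145,80,75)
    im=cv2.resize(sn["frame"][y0:y0+hh,x0:x0+w],None,fx=k,fy=k)
    for ax in(-.011,.011):
        for pt in proj(P[n],h.wheel(A,np.full(360,.075),ax)): cv2.circle(im,tuple(int(v) for v in (pt-[x0,y0]+.5)*k),1,(0,255,0) if ax<0 else (0,0,255),-1)
    ov.append(im)
im=np.zeros((600,800,3),np.uint8); im[:,:480]=ov[0]; im[:300,480:]=ov[1]; cv2.imwrite("pics/ov.png",im); cv2.imwrite("ref_side.png",s["frame"])
# reach: tool z tilted about axle by b at top grasp, jaws along axle
from scipy.spatial.transform import Rotation as Ro
for flip in(0,1):
  for d in range(-90,91,15):
    b=np.radians(d); ex=np.array([np.cos(h.YAW),np.sin(h.YAW),0])
    p=h.wheel(b,.048,0); c0=h.wheel(b,0.,0); zt=(c0-p)/np.linalg.norm(c0-p); yt=ex*(1-2*flip); M=np.c_[np.cross(yt,zt),yt,zt]
    qq=Ro.from_matrix(M).as_quat()[[3,0,1,2]]; j=robot.ik(p,qq); j0=None
    pd=h.wheel(b,.067,0)-[0,0,.019]; M0=np.c_[np.cross(yt,[0,0,-1]),yt,[0,0,-1]]; j0=robot.ik(pd,Ro.from_matrix(M0).as_quat()[[3,0,1,2]])
    print(flip,d,None if j is None else np.round(j,2), "down:",None if j0 is None else np.round(j0,2))
E
```

```text
[ 0.6053 -0.1085 -0.8452] [ 24.7  20.1  17.3 -15.  -30.7 -20.4  16.7  -6.    5.4  14.4 -23.4   0.1
  -9.1 -20.8]
face [(255, 27.0), (155, 24.6), (315, 18.0)] cyl [(164, 18.4), (338, 16.5), (61, 9.7)]
0 -90 None down: [ 0.37  0.6  -0.49  1.66  0.33  0.97 -1.08]
0 -75 [-0.51  1.2   0.72  1.12  0.24  1.95 -0.69] down: [ 0.39  0.58 -0.51  1.65  0.32  1.   -1.07]
0 -60 [-0.14  0.95 -0.05  1.18  0.54  1.95 -1.09] down: [ 0.4   0.56 -0.52  1.65  0.31  1.02 -1.06]
0 -45 [ 0.07  0.83 -0.35  1.29  0.58  1.81 -1.21] down: [ 0.43  0.53 -0.53  1.65  0.3   1.04 -1.04]
0 -30 [ 0.19  0.69 -0.44  1.42  0.52  1.57 -1.19] down: [ 0.45  0.51 -0.54  1.67  0.29  1.05 -1.02]
0 -15 [ 0.34  0.57 -0.5   1.57  0.42  1.31 -1.12] down: [ 0.48  0.49 -0.55  1.68  0.29  1.05 -1.  ]
0 0 [ 0.51  0.47 -0.55  1.71  0.28  1.04 -0.98] down: [ 0.51  0.47 -0.55  1.71  0.28  1.04 -0.98]
0 15 [ 0.64  0.39 -0.52  1.85 -0.02  0.79 -0.66] down: [ 0.53  0.45 -0.53  1.74  0.26  1.03 -0.95]
0 30 [ 0.83  0.39 -0.56  1.97 -0.43  0.62 -0.19] down: [ 0.54  0.44 -0.52  1.77  0.25  1.   -0.92]
0 45 [ 1.05  0.47 -0.68  2.06 -0.88  0.57  
[... 905 characters left out ...]
4  1.8 ]
1 0 [ 0.88  0.71 -1.18  1.69  0.69  1.23  1.83] down: [ 0.88  0.71 -1.18  1.69  0.69  1.23  1.83]
1 15 [ 1.06  0.63 -1.17  1.82  0.51  0.89  2.03] down: [ 0.91  0.69 -1.18  1.72  0.68  1.21  1.85]
1 30 [ 1.23  0.61 -1.17  1.95  0.24  0.61  2.36] down: [ 0.94  0.68 -1.18  1.75  0.68  1.19  1.87]
1 45 [ 1.44  0.82 -1.32  2.04  0.22  0.43  2.51] down: [ 0.97  0.69 -1.18  1.77  0.69  1.17  1.87]
1 60 [ 1.38  0.75 -1.    2.11 -1.01  0.48 -2.47] down: [ 0.99  0.7  -1.18  1.8   0.71  1.14  1.87]
1 75 [ 1.54  1.1  -1.17  2.13 -0.99  0.41 -2.26] down: [ 1.    0.72 -1.18  1.82  0.74  1.12  1.85]
1 90 [ 1.59  1.39 -1.18  2.1  -1.    0.49 -2.05] down: [ 1.    0.75 -1.18  1.84  0.78  1.11  1.82]
```

View pics/ov.png

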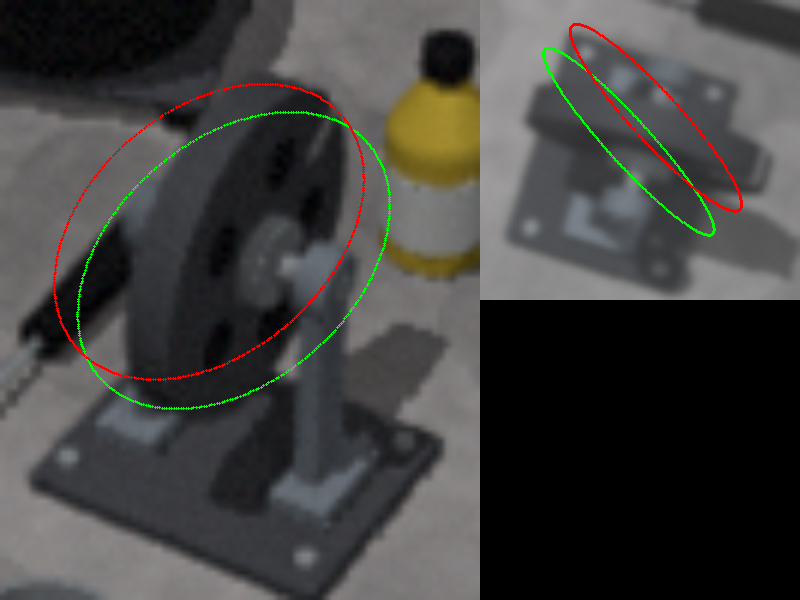

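```bash
cat > fit.py <<'E'
from h import *
import h
from scipy.optimize import least_squares
f0=json.load(open("fit.json"))
S={c:robot.snapshot(c) for c in("side","top")}; P={c:cam(S[c])[3] for c in S}
obs={"side":[((1,1),(295.3,185)),((-1,1),(342.5,205)),((-1,-1),(363.3,178.3))],
"top":[((1,1),(367.5,153.75)),((1,-1),(408.75,166.25)),((-1,-1),(396.25,217.5)),((-1,1),(352,205))]}
def res(p):
    x,y,w=p; r=[]
    for c in obs:
        for (i,j),uv in obs[c]:
            l=np.array([.075*i,.06*j]); X=[x+np.cos(w)*l[0]-np.sin(w)*l[1],y+np.sin(w)*l[0]+np.cos(w)*l[1],.012]
            r+=list(proj(P[c],X)[0]-uv)
    return np.array(r)
q=least_squares(res,[.597,-.105,-.3]); print(np.round(q.x,4),np.round(q.fun,1))
json.dump([*q.x,.13],open("fit.json","w"))
h.XC,h.YC,h.YAW,h.ZC=[*q.x,.13]
f,c,s,t=chalk(); print("face",peaks(f),"cyl",peaks(c)); 
ov=[]
for n,sn in(("side",s),("top",t)):
    k=6 if n=="side" else 4; x0,y0,w,hh=(290,105,80,100) if n=="side" else (345,145,80,75)
    im=cv2.resize(sn["frame"][y0:y0+hh,x0:x0+w],None,fx=k,fy=k)
    for ax in(-.011,.011):
        for pt in proj(P[n],h.wheel(A,np.full(360,.075),ax)): cv2.circle(im,tuple(int(v) for v in (pt-[x0,y0]+.5)*k),1,(0,255,0) if ax<0 else (0,0,255),-1)
    ov.append(im)
im=np.zeros((600,800,3),np.uint8); im[:,:480]=ov[0]; im[:300,480:]=ov[1]
pf=polar(s,np.arange(.02,.08,.0005),-.011); im[320:320+240,480:800]=cv2.resize(pf,(320,240))[...,None]*1.5
cv2.imwrite("pics/ov2.png",im)
from scipy.spatial.transform import Rotation as Ro
for flip in(0,1):
  for d in range(-90,91,15):
    b=np.radians(d); ex=np.array([np.cos(h.YAW),np.sin(h.YAW),0])
    p=h.wheel(b,.048,0); c0=h.wheel(b,0.,0); zt=(c0-p)/np.linalg.norm(c0-p); yt=ex*(1-2*flip); M=np.c_[np.cross(yt,zt),yt,zt]
    qq=Ro.from_matrix(M).as_quat()[[3,0,1,2]]; j=robot.ik(p,qq)
    print(flip,d,None if j is None else np.round(j,2))
E
python3 fit.py
```

```text
[ 0.5975 -0.1127 -0.29  ] [-0.5 -1.7  1.  -1.8  1.  -2.1 -1.1 -1.1  0.4 -1.1 -2.3  1.  -1.1  0.6]
face [(127, 25.6), (55, 18.4), (168, 3.2)] cyl [(268, 13.6), (175, 12.4), (80, 9.8)]
0 -90 [-0.35  1.04 -0.05  1.51  1.01  1.95 -1.1 ]
0 -75 [-0.12  0.94 -0.4   1.53  1.07  1.96 -1.16]
0 -60 [ 0.    0.82 -0.52  1.57  1.01  1.81 -1.12]
0 -45 [ 0.15  0.72 -0.63  1.61  0.93  1.64 -1.05]
0 -30 [ 0.26  0.59 -0.6   1.66  0.76  1.4  -0.9 ]
0 -15 [ 0.41  0.51 -0.61  1.69  0.56  1.2  -0.7 ]
0 0 [ 0.57  0.47 -0.62  1.72  0.31  1.05 -0.44]
0 15 [ 0.72  0.48 -0.61  1.74  0.01  0.97 -0.13]
0 30 [ 0.9   0.56 -0.67  1.74 -0.23  0.96  0.15]
0 45 [ 1.04  0.68 -0.73  1.74 -0.41  1.01  0.36]
0 60 [ 1.12  0.83 -0.76  1.72 -0.56  1.09  0.54]
0 75 [ 1.14  0.97 -0.71  1.69 -0.71  1.21  0.72]
0 90 [ 1.15  1.13 -0.71  1.65 -0.81  1.34  0.83]
1 -90 [-0.35  1.04 -0.05  1.51  1.01  1.95  2.04]
1 -75 [-0.1   0.94 -0.43  1.53  1.08  1.97  1.98]
1 -60 [ 0.17  0.92 -0.81  1.56  1.14  1.98  1.94]
1 -45 [ 0.43  0.97 -1.18  1.6   1.2   1.98  1.92]
1 -30 [ 0.56  0.84 -1.18  1.64  1.06  1.7   2.03]
1 -15 [ 0.72  0.74 -1.18  1.68  0.88  1.44  2.19]
1 0 [ 0.89  0.69 -1.18  1.7   0.68  1.22  2.4 ]
1 15 [-0.47  0.64  1.11  1.81 -0.88  1.26 -2.47]
1 30 [ 0.37  0.46  0.06  1.78 -0.63  1.08 -2.65]
1 45 [ 0.46  0.56  0.1   1.77 -0.87  1.23 -2.39]
1 60 [ 0.56  0.69  0.08  1.75 -1.02  1.41 -2.22]
1 75 [ 0.84  0.84 -0.24  1.71 -1.    1.43 -2.19]
1 90 [ 0.98  1.03 -0.43  1.67 -1.    1.49 -2.17]
```

View pics/ov2.png

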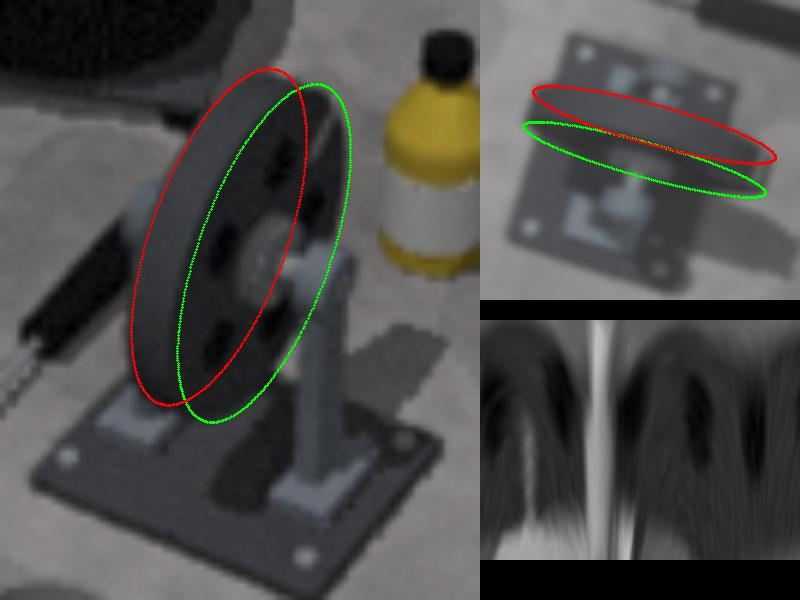

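```bash
sed -i 's/^obs={.*$/&/; s/r+=list(proj(P\[c\],X)\[0\]-uv)/r+=list(proj(P[c],X)[0]-uv+.42)/' fit.py; python3 fit.py | head -2
cat >> h.py <<'E'
from scipy.spatial.transform import Rotation as Ro
def pose(b,r=.048,up=0.):
    ex=np.array([np.cos(YAW),np.sin(YAW),0]); p=wheel(b,r+up,0); u=(p-wheel(b,0.,0)); zt=-u/np.linalg.norm(u)
    return p,Ro.from_matrix(np.c_[np.cross(ex,zt),ex,zt]).as_quat()[[3,0,1,2]]
def turn(b0,b1,v=.05):
    n=max(1,int(np.ceil(abs(b1-b0)/np.radians(15))))
    for b in np.linspace(b0,b1,n+1)[1:]:
        p,q=pose(b); robot.servo_line(p,q,max_speed=v)
def look():
    f,c,s,t=chalk(); print(round(robot.current_t(),2),"face",peaks(f,4),"cyl",peaks(c,3),flush=True); return f,c,s,t
def crops(s,t,name):
    im=np.zeros((600,800,3),np.uint8)
    im[:600,:480]=cv2.resize(s["frame"][105:205,290:370],None,fx=6,fy=6,interpolation=cv2.INTER_CUBIC)
    im[:300,480:]=cv2.resize(t["frame"][145:220,345:425],None,fx=4,fy=4,interpolation=cv2.INTER_CUBIC)
    im[320:560,480:800]=np.clip(cv2.resize(polar(s,np.arange(.02,.08,.0005),-.011),(320,240))[...,None]*1.5,0,255)
    cv2.imwrite(f"pics/{name}.png",im)
E
python3 - <<'E'
from h import *
p,q=pose(0,up=.12); robot.move_gripper(.055,25); robot.move_to(p,q); print("above",robot.current_t())
look()
robot.servo_line(pose(0)[0],max_speed=.12)
robot.move_gripper(.0,25); print("w",robot.current_width(),robot.current_ft_force(),robot.current_t())
look()
robot.move_gripper(.055); print("open",robot.current_t())
look(); robot.servo_line(pose(0,up=.1)[0],max_speed=.15); look(); robot.hold(.4); look(); robot.hold(.5); look(); robot.hold(.6)
f,c,s,t=look(); crops(s,t,"r1")
E
```

```text
[ 0.5987 -0.1123 -0.2891] [-0.6 -1.2  1.  -1.4  1.  -1.6 -0.8 -1.1  0.6 -1.1 -2.   0.9 -0.9  0.6]
face [(125, 28.7), (58, 19.9), (191, 1.7)] cyl [(269, 14.5), (175, 10.4), (55, 9.2)]
above 4.8167
4.92 face [(126, 29.0), (58, 19.3), (350, 1.7), (292, 1.6)] cyl [(269, 15.9), (342, 8.4), (350, 8.0)]
w 0.021499988121504693 [ 5.44704976 -2.03385409 -2.9558686 ] 6.7333
6.83 face [(126, 30.3), (58, 21.3), (345, 5.9), (31, 3.7)] cyl [(269, 15.4), (12, 14.4), (334, 8.1)]
open 7.6833
7.78 face [(126, 30.1), (89, 5.0), (359, 3.0), (18, 2.5)] cyl [(269, 15.6), (12, 15.2), (336, 9.7)]
8.7 face [(126, 30.1), (58, 19.9), (190, 2.1), (294, 0.9)] cyl [(269, 15.7), (346, 11.3), (179, 5.6)]
9.2 face [(125, 29.6), (58, 20.7), (192, 2.1), (286, 1.6)] cyl [(269, 15.6), (345, 10.4), (179, 5.6)]
9.8 face [(126, 29.3), (58, 19.5), (354, 1.0), (293, 1.0)] cyl [(269, 15.6), (345, 10.4), (179, 5.5)]
10.5 face [(126, 29.5), (58, 19.7), (318, 1.4), (280, 1.2)] cyl [(269, 15.6), (345, 10.4), (179, 5.6)]
```

View pics/r1.png

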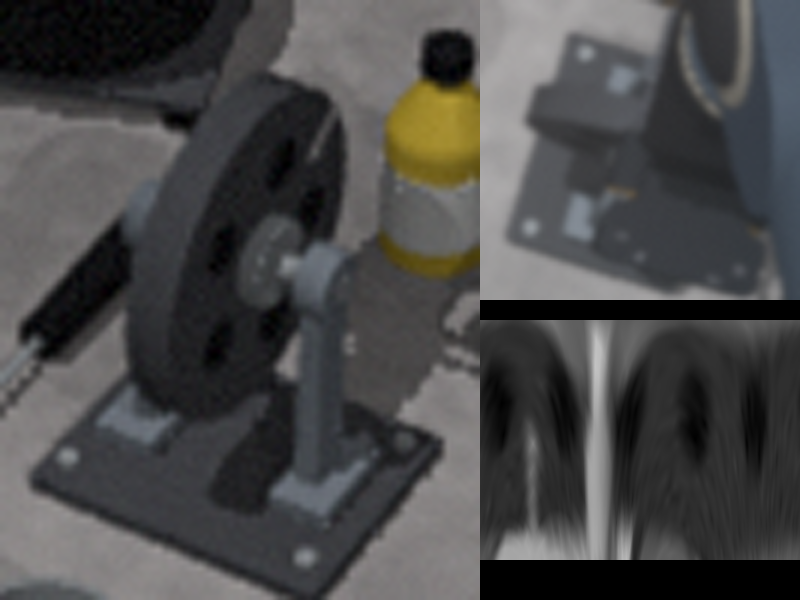

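The wheel stayed put: chalk remains at 58°, so the heavy side is near the top. I'll turn it about 95° and let go there.

Run:
```python
from h import *
r=np.radians
p,q=pose(r(-55),up=.05); robot.move_to(p,q); robot.servo_line(pose(r(-55))[0],max_speed=.12)
robot.move_gripper(.0,30); print("grip",robot.current_t(),robot.current_width())
turn(r(-55),r(40),.06); print("turned",robot.current_t(),np.round(robot.current_ft_force(),1))
look(); robot.move_gripper(.045); 
for i in range(5): look(); robot.hold(.35)
f,c,s,t=look(); crops(s,t,"r2")
```

```text
grip 12.5833 0.02120858764333821
turned 15.2667 [ 2.9 -9.4 -1.9]
15.37 face [(125, 31.5), (159, 13.9), (80, 4.9), (91, 4.6)] cyl [(269, 15.8), (174, 12.3), (74, 7.7)]
16.18 face [(125, 31.6), (189, 27.2), (92, 4.5), (66, 4.1)] cyl [(269, 15.4), (81, 14.8), (175, 11.4)]
16.63 face [(126, 30.8), (198, 26.2), (92, 4.3), (65, 3.6)] cyl [(269, 15.7), (81, 14.5), (175, 12.9)]
17.08 face [(125, 31.5), (200, 25.3), (92, 5.3), (65, 3.6)] cyl [(269, 15.9), (81, 14.5), (175, 11.4)]
17.53 face [(125, 30.9), (200, 25.2), (93, 5.4), (65, 4.0)] cyl [(269, 15.9), (81, 14.5), (175, 11.3)]
17.98 face [(125, 30.7), (200, 26.5), (92, 5.6), (64, 3.7)] cyl [(269, 15.8), (80, 14.5), (175, 11.4)]
18.43 face [(126, 30.7), (200, 26.6), (93, 3.9), (65, 3.7)] cyl [(269, 15.9), (81, 14.6), (175, 11.3)]
```

View pics/r2.png

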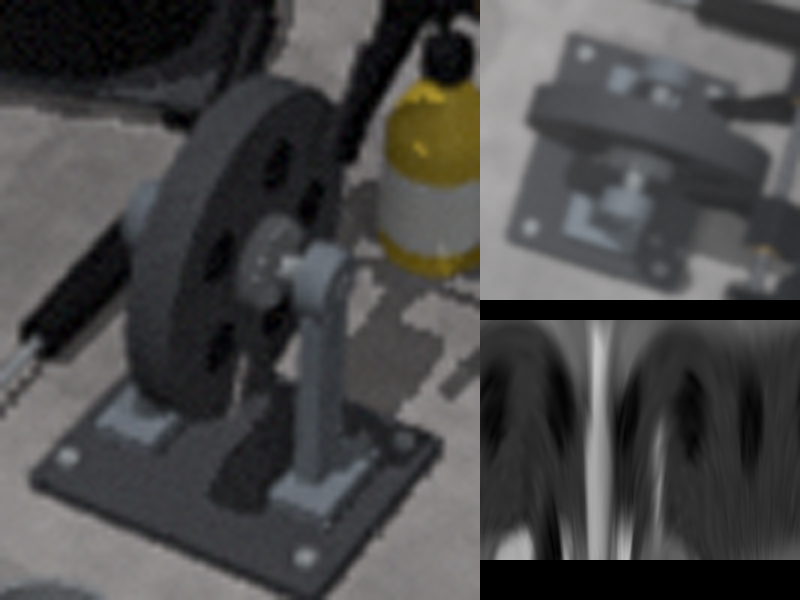

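Released at about 155°, it crept to 200° and stopped. The face is steeply foreshortened, so I'll refine the wheel geometry offline from the saved pictures before relying on the reading.

```bash
cat > ref.py <<'E'
from h import *
import h, pickle
from scipy.optimize import minimize
s=robot.snapshot("side"); pickle.dump(s,open("s2.pkl","wb"))
P=cam(s)[3]; g0=cv2.cvtColor(cv2.imread("ref_side.png"),cv2.COLOR_BGR2GRAY).astype(np.float32)
g=cv2.GaussianBlur(g0,(0,0),.6)
def prof(p,ax,rs,a):
    h.XC,h.YC,h.ZC,h.YAW=p
    return np.array([samp(g,P,h.wheel(a,np.full(a.shape,r),ax)) for r in rs])
aN=np.radians(np.r_[20:110:2,160:176:2,200:340:2.]) # near edge
aF=np.radians(np.r_[-110:-20:2.])          # far silhouette, left
p0=np.array([h.XC,h.YC,h.ZC,h.YAW])
def score(d):
    p=p0+d*np.array([.002,.002,.002,.02])
    n=prof(p,-.011,[.073,.077],aN); f=prof(p,.011,[.072,.078],aF)
    e=np.abs(n[1]-n[0]); e2=np.abs(f[1]-f[0])
    return -(np.minimum(e,30).mean()+np.minimum(e2,30).mean())+.05*(d**2).sum()
best=None
for k in range(8):
    r=minimize(score,np.random.default_rng(k).normal(0,.7,4),method="Nelder-Mead",options=dict(maxiter=1500))
    if best is None or r.fun<best.fun: best=r
    print(np.round(r.fun,2),np.round(r.x,2))
p=p0+best.x*np.array([.002,.002,.002,.02]); print(score(np.zeros(4)),best.fun,np.round(p,4))
json.dump([p[0],p[1],p[3],p[2]],open("fit2.json","w"))
h.XC,h.YC,h.ZC,h.YAW=p
ims=[]
for im0 in (cv2.imread("ref_side.png"),s["frame"]):
    im=cv2.resize(im0[110:180,305:355],None,fx=8,fy=8,interpolation=cv2.INTER_CUBIC)
    for ax,col,r in((-.011,(0,255,0),.075),(.011,(0,0,255),.075),(-.02,(255,255,0),.02)):
        for pt in proj(P,h.wheel(A,np.full(360,r),ax)): cv2.circle(im,tuple(int(v) for v in (pt-[305,110]+.5)*8),1,col,-1)
    ims.append(im)
cv2.imwrite("pics/ref.png",np.hstack(ims))
# chalk angle per radius
for im0 in (cv2.imread("ref_side.png"),s["frame"]):
    pf=polar(dict(s,frame=im0),np.arange(.046,.074,.004),-.011)
    print([peaks(v,4) for v in pf])
E
python3 ref.py
```

```text
-34.99 [0.73 0.45 0.3  0.02]
-35.59 [ 0.43  0.81  0.1  -0.66]
-35.42 [ 0.66  0.09 -0.06 -0.59]
-35.46 [ 0.39  1.18  0.32 -0.82]
-34.9 [ 0.93 -0.18 -0.61  0.08]
-34.72 [ 0.77  0.01 -0.81  0.03]
-35.25 [ 0.39  1.57  0.77 -0.17]
-33.31 [ 0.    0.21 -0.19 -0.68]
-31.13543701171875 -35.58737172134924 [ 0.5995 -0.1107  0.1302 -0.3024]
[[(129, 35.2), (57, 9.0), (185, 7.4), (290, 6.3)], [(127, 29.9), (56, 14.8), (181, 6.1), (216, 6.0)], [(125, 29.5), (58, 21.4), (179, 4.1), (255, 3.1)], [(124, 30.7), (58, 19.3), (179, 3.1), (3, 2.2)], [(124, 31.5), (59, 19.6), (227, 2.3), (178, 1.8)], [(124, 31.1), (58, 21.8), (7, 2.1), (196, 1.7)], [(126, 27.6), (59, 20.7), (168, 4.8), (318, 2.4)]]
[[(129, 37.5), (199, 20.0), (325, 7.4), (284, 7.3)], [(128, 31.9), (197, 30.8), (288, 6.3), (358, 6.2)], [(125, 30.0), (196, 24.2), (38, 4.6), (80, 4.1)], [(124, 31.7), (199, 24.5), (68, 4.4), (36, 3.3)], [(124, 32.2), (198, 31.8), (65, 4.5), (14, 2.6)], [(124, 31.8), (197, 31.0), (65, 7.6), (88, 2.8)], [(125, 30.9), (196, 25.8), (91, 11.0), (67, 5.1)]]
```

View pics/ref.png

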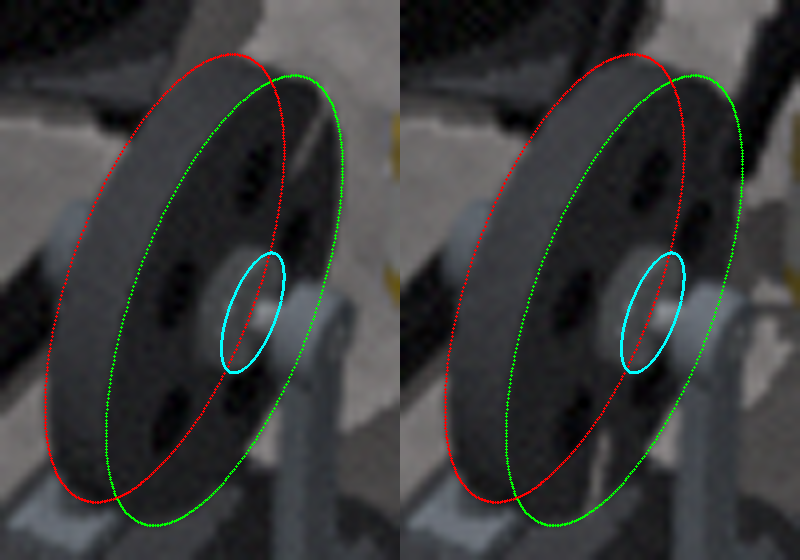

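```bash
cp fit2.json fit.json
cat >> h.py <<'E'
def ang(s,lo,hi):
    v=polar(s,np.arange(.046,.075,.002),-.011); out=[]
    for w in v:
        k=[(b,i) for i,b in peaks(w,12) if lo<i<hi]
        if k: out.append(max(k)[::-1])
    return np.median([o[0] for o in out]),[int(o[0]) for o in out],[o[1] for o in out]
E
python3 - <<'E'
from h import *
r=np.radians
turn(r(40),r(-55),.1); print("swung",robot.current_t()); print(ang(robot.snapshot("side"),150,340)[0])
robot.move_gripper(.0,30); print("grip",robot.current_t(),robot.current_width())
turn(r(-55),r(40),.07); print("turned",robot.current_t(),np.round(robot.current_ft_force(),1))
print(ang(robot.snapshot("side"),150,340)); robot.move_gripper(.045)
for i in range(5): print(round(robot.current_t(),2),ang(robot.snapshot("side"),150,340)[0]); robot.hold(.35)
s=robot.snapshot("side"); print(ang(s,150,340)); crops(s,robot.snapshot("top"),"r3"); print(robot.current_t())
E
```

```text
swung 21.1667
203.0
grip 21.7583 0.021648716279981238
turned 24.4417 [ 1.5 -9.6  4. ]
(np.float64(291.0), [289, 290, 290, 290, 291, 291, 291, 291, 291, 291, 291, 291, 291, 291, 291], [20.6, 26.8, 31.1, 35.3, 38.2, 36.2, 34.1, 34.0, 35.6, 37.5, 35.9, 33.9, 36.2, 39.8, 43.7])
25.21 254.0
25.61 247.0
26.01 246.0
26.41 246.0
26.81 246.0
(np.float64(246.0), [241, 243, 244, 245, 246, 246, 246, 246, 245, 246, 246, 246, 246, 246, 247], [8.1, 14.2, 23.4, 22.7, 29.5, 26.3, 24.9, 30.4, 27.8, 27.8, 28.1, 23.5, 26.6, 29.2, 24.6])
27.3083
```

View pics/r3.png

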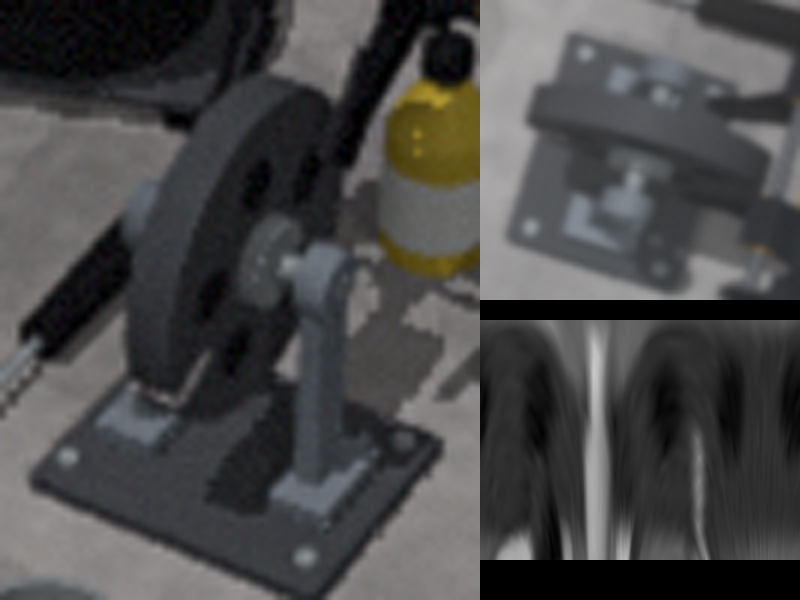

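Run:
```python
from h import *
r=np.radians
robot.move_gripper(.0,30); print("grip",robot.current_t(),robot.current_width())
print(ang(robot.snapshot("side"),150,340)[0])
turn(r(40),r(-28),.07); print("turned",robot.current_t(),np.round(robot.current_ft_force(),1))
print(ang(robot.snapshot("side"),150,340)[0]); robot.move_gripper(.045)
turn(r(-28),r(-5),.1); robot.hold(.6)
for i in range(3): a=ang(robot.snapshot("side"),150,340); print(round(robot.current_t(),2),a[0]); robot.hold(.3)
print(a)
```

```text
grip 27.85 0.021955650651864316
246.0
turned 29.8167 [ 5.8 -0.1 -1.7]
177.0
31.93 197.0
32.28 197.0
32.63 197.0
(np.float64(197.0), [199, 198, 197, 196, 196, 196, 199, 198, 198, 197, 197, 196, 196, 197, 196], [21.4, 26.4, 29.7, 26.8, 23.9, 23.0, 24.4, 28.3, 31.4, 31.3, 30.1, 27.8, 25.3, 22.4, 18.5])
```

Run:
```python
from h import *
r=np.radians
robot.move_gripper(.0,45); print("grip",robot.current_t(),robot.current_width(),ang(robot.snapshot("side"),150,340)[0])
turn(r(-5),r(19.5),.05); robot.hold(.5)
s=robot.snapshot("side"); t=robot.snapshot("top"); print(robot.current_t(),ang(s,150,340),robot.current_width(),np.round(robot.current_ft_force(),1))
im=np.hstack([s["frame"][60:260,180:460],t["frame"][80:280,250:490]]); cv2.imwrite("pics/fin.png",cv2.resize(im,None,fx=1.5,fy=1.5))
```

```text
grip 33.475 0.021612028644665122 197.0
34.8583 (np.float64(223.0), [227, 226, 224, 223, 223, 225, 223, 222, 222, 224, 223, 223, 224, 223, 223], [9.3, 18.1, 28.3, 23.1, 18.9, 25.8, 29.6, 25.9, 21.6, 26.5, 28.9, 27.7, 28.3, 30.3, 22.6]) 0.021830281826788513 [ 3.9 -8.3 -0.9]
```

View pics/fin.png

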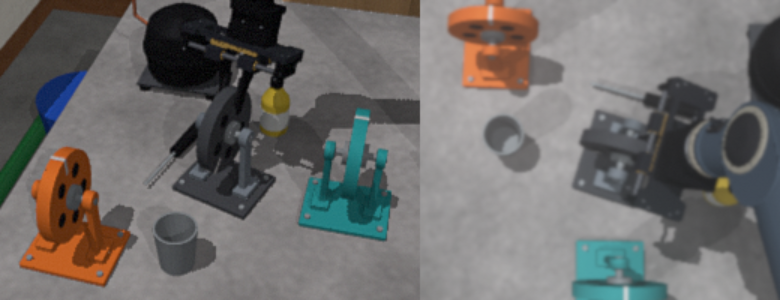

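Everything is in place, but the reading is 223° against a 221.5° target. As a check, another +24.5° by the arm should bring it to the other resting angle of 246°. I'll then come back to the middle.

Run:
```python
from h import *
r=np.radians
turn(r(19.5),r(44),.05); robot.hold(.3); a=ang(robot.snapshot("side"),150,340); print(a[0],np.mean(a[1][3:]))
turn(r(44),r(19.5),.05); robot.hold(.3); b=ang(robot.snapshot("side"),150,340); print(b[0],np.mean(b[1][3:]),robot.current_t())
```

```text
247.0 246.83333333333334
217.0 217.25 37.025
```

Run:
```python
from h import *
p=np.array(robot.current_tcp_pos())-[XC,YC,ZC]; ex=np.array([np.cos(YAW),np.sin(YAW),0]); ey=np.cross([0,0,1],ex)
print("tcp ang",np.degrees(np.arctan2(-p@ey,p[2])),np.hypot(p@ey,p[2]),p@ex)
w,x,y,z=robot.current_eef_rot(); zt=-Ro.from_quat([x,y,z,w]).as_matrix()[:,2]; print("rot ang",np.degrees(np.arctan2(-zt@ey,zt[2])))
for i in range(3): s=robot.snapshot("side"); b=ang(s,150,340); print(b)
crops(s,robot.snapshot("top"),"now")
print(robot.current_t(),robot.current_ft_force(),robot.current_moment())
```

```text
tcp ang 13.055034473671155 0.048847709167281865 0.0015698684163726947
rot ang 19.466984428209187
(np.float64(218.0), [220, 218, 217, 216, 218, 218, 217, 216, 218, 218, 217, 216, 217, 218, 218], [12.7, 21.2, 28.5, 20.1, 19.6, 27.9, 30.9, 23.5, 19.9, 26.3, 30.1, 24.5, 19.9, 23.2, 22.2])
(np.float64(217.0), [220, 218, 217, 215, 217, 218, 217, 216, 217, 218, 217, 216, 217, 218, 218], [12.4, 21.1, 29.5, 22.8, 18.2, 25.9, 29.9, 23.8, 20.3, 26.1, 30.0, 24.9, 20.5, 23.5, 22.2])
(np.float64(217.0), [220, 218, 217, 215, 218, 218, 217, 216, 217, 218, 217, 216, 217, 218, 217], [10.9, 21.0, 30.3, 21.8, 18.0, 26.5, 30.5, 23.7, 18.9, 25.6, 29.6, 23.5, 18.8, 22.7, 22.4])
37.225 [6.04897677 1.67550431 2.42636079] [ 0.33326766 -1.49318181 -0.58778358]
```

View pics/now.png

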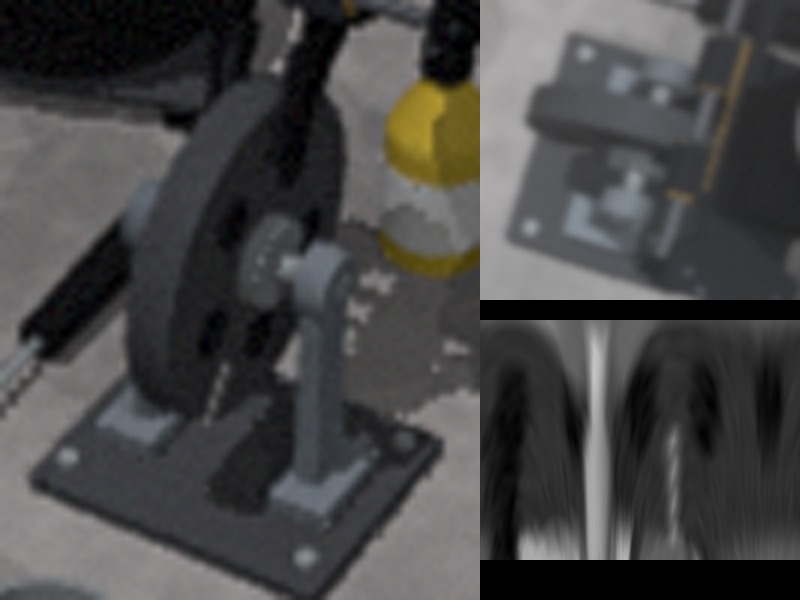

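The arm tracks softly against the bearing drag: TCP angle is 13° against 19.5° commanded. So I'll close the loop on the camera, and check its linearity against the measured TCP angle.

```bash
cat >> h.py <<'E'
def tcpang():
    p=np.array(robot.current_tcp_pos())-[XC,YC,ZC]; ey=np.cross([0,0,1],[np.cos(YAW),np.sin(YAW),0])
    return np.degrees(np.arctan2(-p@ey,p[2]))
def rd(c):
    robot.hold(.2); a=ang(robot.snapshot("side"),150,340); m=np.mean(a[1][3:]); t=tcpang(); print(round(robot.current_t(),2),"cmd",round(c,1),"tcp",round(t,1),"cam",round(m,1),"diff",round(m-t,1)); return m,t
E
python3 - <<'E'
from h import *
r=np.radians; c=19.5
for n in (6,-4,10,24,36,48):
    turn(r(c),r(n),.06); c=n; rd(c)
for k in range(3):
    m,t=rd(c) if k else (246,0)
    e=221.5-m if k else -22
    if k and abs(e)<.7: break
    turn(r(c),r(c+e),.04); c+=e
rd(c); json.dump(c,open("c.json","w"))
E
```

```text
37.86 cmd 6 tcp 0.9 cam 201.5 diff 200.6
38.43 cmd -4 tcp -7.8 cam 194.6 diff 202.4
39.08 cmd 10 tcp 10.7 cam 208.7 diff 197.9
39.72 cmd 24 tcp 25.1 cam 226.6 diff 201.5
40.33 cmd 36 tcp 37.4 cam 238.8 diff 201.4
40.93 cmd 48 tcp 49.8 cam 250.8 diff 201.0
41.95 cmd 26 tcp 20.4 cam 223.6 diff 203.2
42.45 cmd 23.9 tcp 19.6 cam 222.2 diff 202.7
42.95 cmd 23.2 tcp 18.9 cam 221.6 diff 202.7
```

Run:
```python
from h import *
robot.hold(.5); m,t=rd(json.load(open("c.json"))); print(robot.current_width(),np.round(robot.current_ft_force(),1))
for n in("oil_center","tumbler_center","driver_grip"): print(n,[(np.round(d["at"]).tolist(),round(d["confidence"],2)) for d in robot.tip_of(n,"side")[:2]])
if abs(m-221.5)<1.2: robot.job_done(); print("handed in",robot.current_t())
```

```text
43.7 cmd 23.2 tcp 18.8 cam 221.7 diff 202.9
0.02193790013304696 [ 5.1 -1.4  3. ]
oil_center [([127.0, 361.0], 0.68)]
tumbler_center [([223.0, 295.0], 0.83)]
driver_grip [([156.0, 302.0], 0.53)]
the job is handed in; nothing more can be done
the job is handed in; nothing more can be done
```

I found the heavy side, turned it straight down and handed the job in at about 44 s with the gripper still holding the rim. Angles below are the chalk line's, measured about the axle from straight up.

- **First release:** the wheel did not move with the chalk at 58°, so the heavy side was near the top.
- **Resting angles:** let go from one side it crept to 197° (two releases, about 197° each time). From the other side it stopped at 246° (one release). Halfway is 221.5°, about 0.43 rad from either rest, inside the stated 0.35–0.62 rad.
- **Final hold:** just before hand-in the chalk read 221.7° and was steady. The grip was on the rim (21.9 mm opening, set to 45 N) and the wrist force about 6 N.
- **Other objects:** the oil bottle, tumbler and screwdriver were found within about 2 pixels of their starting places.

**What disagreed:** the arm gives way against the bearing drag, lagging the commanded angle by up to about 6°. My first positioning by arm angle read 223°, and 217° after a check swing. I then set the final angle from the camera instead. Most camera readings kept within about 1° of a constant offset from the measured tool angle in each turning direction. The two at the first reversals, at 201.5° and 208.7°, were off by about 2° and 3.5°. I expect the final angle to be good to about 1–2°.

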